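Slide the polish jar to its next stop, fit the nested lids, take off the cover alone

ROBOT

A 6-joint arm with a two-finger parallel gripper is mounted at the origin on the work surface. World frame = base frame: x ahead of the robot, y to its left, z up, the work surface at z = 0. Lengths are in mm, angles in rad, forces in N, time in s.
With the tool pointing down it reaches from about 350 to 875 mm from the base axis. Payload 4.2 kg.
Tool frame: the origin (TCP) lies midway between the tips of the shut fingers; the grasp point (between the pads) lies 19 mm behind it; z points along the fingers, y is the line along which they close (so a half turn about z gives the same grasp; the last joint's range is limited). The gripper opens to 85 mm and grips with 20 to 120 N. Pads are 22 mm wide; open, the fingers measure 114 mm over their backs; the gripper's body (76 mm by 85 mm) begins 54 mm behind the grasp point. The pads swing forward as they close: fully open they stand 13 mm farther back than shut.
Start: joints at [1.515, 0.385, 0.008, 0, -1.194, -0.259], TCP at [193.484, 594.275, 231.312] pointing down, gripper open.
Joint ranges: [-3.14, 3.14], [-1.21, 2.06], [-1.07, 1.41], [-3.16, 2.05], [-2.99, -0.16], [-3.1, 3.1]. Speed limits (rad/s): [2.79, 2.79, 3.14, 3.14, 3.14, 3.14].

INTERFACE

Orientations are given as a unit quaternion [x, y, z, w].
In Python, from bench import read_state, get_image, job_done gives the robot as it stands.
- The arm moves only by the tool servo_tool, never from a script. Its arguments are lists of equal length, an entry for each row: "rotation": the turn, a rotation vector about the world's x, y, z scaled (see below), a list of three; "slide": the shift along the world's x, y, z scaled (see below), a list of three; "grip": the opening, from -1 (shut) to 1 (fully open). In form: {"rotation": [[rx, ry, rz], ...], "slide": [[tx, ty, tz], ...], "grip": [grip, ...]}. A call has 1 to 8 rows; each row is the pose to reach, as a shift and turn from the pose commanded when the call began, turning the shorter way round; what a row does not reach only later rows make up. The controller multiplies each number of a shift by 0.2 m and each number of a turn by 360 degrees. A row lasts 1/8 s, in which the tool goes at most 62.5 mm and 10.7 degrees, less where a joint would pass 70% of its speed; a pose out of reach is approached as far as the arm can. A call with a number of a shift or a turn outside -1 to 1 is refused whole. A call with a gripper value outside its range is refused whole. The fingers move at their own pace and stop on an object; the grip force is fixed at half the most. Time passes only in rows, so rows that repeat a pose let the fingers close. It gives the time, the measured TCP pose, the force, the opening and the grip force at its end, in the units of the state.
- read_state(): the state, without advancing time (a new reading comes with each control period).
- get_image(name): name is "scene" or "side" or "wrist"; returns a dict with "image" (384x512x3 uint8, red, green, blue), "depth" (384x512 float32, mm along the optical axis (not along the pixel's ray), 0 where there is no reading), "camera_matrix" (3x3 intrinsics, pixels), "k1" (the pictures are not rectified: a ray, as slopes to the right and down, at radius r is drawn at 1 + k1 r^2 times it, then the intrinsics apply), "rvec" (rotation vector, rad) and "tvec" (3), from world to camera coordinates, as OpenCV has them; the wrist camera has in their place "hand_eye" (4x4, takes a point from camera to tool coordinates, whose origin is the TCP and whose axes are the flange's). Camera axes: x right, y down, z forward; pixel columns grow to the right and rows downward; lengths in mm; the calibration is good to about 2 mm. A picture is of the moment at which its call begins: read the wrist's pose just before it.
- job_done(): hands the job in; it is judged then, once.
The state is a dict: "clock": time; "joints": joint angles; "joint_vel": joint speeds; "joint_efforts": joint torques, N m; "position": TCP position; "ee_rot": TCP orientation; "contact_force": force on the tool from outside, world axes, zero at the start; "wrist_torque": the same for the moment, N m; "gripper_width": finger opening in mm; "grasp_force": force on a finger pad.
Only numpy, scipy, OpenCV 4.12 (cv2) and the standard library are available. Lean on these libraries where they do the work, as an engineer would, in place of code of your own. Each camera call takes 0.05 s, during which the arm holds its last target. There are 200 camera calls.

TASK

Slide the freshly filled polish jar's carriage (the black push knob is its handle) along the rail, out from under the pump spout, until it clicks into the next stop, not past it, and let go. Then lift the two nested lids together by the rim of the nickel wiper lid, lower them gently onto the jar until that lid is fully home, and let go. Last, take the brass dust cover alone by its black knob, lift it straight up about 80 mm and finish still holding it there, level and steady, with the wiper lid undisturbed on the jar and everything else on the counter left alone.

Things in the scene. Friction and masses are not known exactly. Their poses are not given: they have to be found in the camera images.
- rail: Low fixed rail track 420 mm long (own y), 80 mm wide, 30 mm high at the brass end blocks; two brass rods on dark wood. Origin: centre of its underside, straight below the jar's axis when the carriage is in the next stop; z up. The carriage travels along the rail's own -y, away from the pump.
- pump_spout (a point): Tip of the fixed cream pump's nickel spout: own x = 0, y = +120 mm on the rail, 124 mm above the counter, 19 mm above the jar's mouth; the spout tops out at 169 mm. The pump's white pot (92 mm across its foot, 209 mm high) is part of the rail, its axis 125 mm from here towards the rail's own +x.
- carriage (a joint): Travel (m) of the brass jar carriage. 0 = against the buffer, jar under the spout (start: 0 to 0.02); 0.12 = the next stop; 0.24 = the far stop, not wanted. A spring ball catch drops between two pins at each stop: about 1 N slides the carriage, about 6 N takes it into or out of a stop; within 5 mm of a stop the catch draws it in and holds it. Elsewhere it stays where it is left.
- push_knob (a point): Centre of the carriage's push knob, an upright black cylinder 24 mm in diameter, 30 mm high (55 to 85 mm above the counter), 85 mm from the jar's axis towards the rail's own -x, the robot's side. It moves with the carriage. Below it a 10 mm brass stem (17 mm at its foot) and, 34 mm above the counter, a 9 mm arm leading to the carriage.
- jar_mouth (a point): Centre of the open mouth of the white polish jar, in the plane of its rim, 105 mm above the counter; the jar is fixed in the carriage and moves with it. Mouth 43 mm inside diameter, jar 52 mm outside and 65 mm high; a brass collar 65 mm across surrounds its lowest 16 mm.
- wiper_rim (a point): Middle of the knurled rim of the nickel wiper lid (inner, lower lid), on its axis; z up. Rim 62 mm in diameter (60 to 64), 14 mm high: 7 mm above and below this point. Under it a plug 38 mm in diameter, 16 mm long, tapered to 31 mm at the foot. At the start it stands on the counter on its plug, this point 23 mm up. Fully home, the rim rests on the jar's rim and this point is 7 mm above the jar's mouth.
- wiper_lid: The same nickel wiper lid, loose, about 110 g; origin at the centre of its plug's foot, 23 mm below the middle of the rim. In its top are a recess 54 mm across and 6 mm deep, where the dust cover lies, and a 26 mm hole for the dauber.
- cover_knob (a point): Centre of the black knob of the brass dust cover (outer, upper lid). Knob 22 mm in diameter, 20 mm high: 10 mm above and below this point; under it a 14 mm neck 11 mm high on a disc 50 mm in diameter, 6 mm thick, whose top is 21 mm below this point. Nested, the disc lies in the wiper lid's recess, top level with the rim's top, and this point is 28 mm above the middle of the wiper lid's rim.
- dust_cover: The same brass dust cover, about 60 g; origin at the centre of its underside, 27 mm below the knob's centre; z up. It only rests loosely in the wiper lid: lifting the wiper lid carries both, lifting the knob lifts the cover alone.
- tip_dish: Bystander: cut crystal tip dish, 86 mm across the rim, 26 mm high; origin at the centre of its underside. Leave alone.
- match_safe: Bystander: pewter match safe, an upright box 36 by 50 mm at the foot, 56 mm high; origin at the centre of its underside. Leave alone.
- shoe_stretcher: Bystander: boxwood and brass shoe stretcher, 315 mm long, 62 mm wide, 47 mm high, lying on the counter; origin at about its middle, on the counter. Leave alone.
- shoe_form: Bystander: chrome heel-and-toe shoe form, 265 mm long, 62 mm wide, 66 mm high; origin at about its middle, on the counter. Leave alone.
Not all that is in view belongs to the job. There is more than one size of the dust_cover; the job needs the smallest.

How it is judged (in metres and radians):
On the way, in this order (a step that is already met when the one before it is completed fails the run):
1. the carriage stands in the next stop, let go and at rest (value of joint carriage between 0.117 and 0.123 m and velocity of joint carriage between -0.01 and 0.01 m/s and contact force between the fingers and rail below 0.3 N), for 0.2 s.
2. both lids, still nested, are fully home on the jar and let go (value of joint carriage between 0.117 and 0.123 m and horizontal distance between wiper_rim and jar_mouth below 0.005 m and z of wiper_rim in the frame of jar_mouth between 0.003 and 0.0105 m and angle between wiper_rim's own z axis and vertical below 0.08 rad and z of cover_knob in the frame of wiper_rim below 0.031 m and horizontal distance between cover_knob and wiper_rim below 0.006 m and contact force between the fingers and wiper_lid below 0.1 N and contact force between the fingers and dust_cover below 0.1 N), for 0.2 s.
3. the dust cover alone is lifted at least 50 mm, the wiper lid still home (value of joint carriage between 0.117 and 0.123 m and horizontal distance between wiper_rim and jar_mouth below 0.005 m and z of wiper_rim in the frame of jar_mouth between 0.003 and 0.0105 m and angle between wiper_rim's own z axis and vertical below 0.08 rad and z of cover_knob in the frame of wiper_rim above 0.078 m and contact force between the fingers and dust_cover above 0.5 N), for 0.2 s.
At the end, for the whole second after the job is handed in: Carriage in the next stop (within 3 mm); wiper lid home on the jar (axis within 5 mm, at most 3.5 mm proud, tilt under 0.08 rad), untouched; dust cover held still, 50 to 140 mm above its nested place, within 40 mm of the jar axis, level within 0.2 rad, touching only the fingers (all of step 3 and z of cover_knob in the frame of wiper_rim below 0.168 m and horizontal distance between cover_knob and jar_mouth below 0.04 m and angle between cover_knob's own z axis and vertical below 0.2 rad and linear speed of dust_cover below 0.03 m/s and contact force between dust_cover and rail below 0.1 N and contact force between each of dust_cover, the fingers and wiper_lid below 0.1 N); the arm keeps its last pose, push and grip.
It fails at once if the carriage is pushed past the next stop (more than 15 mm) (value of joint carriage above 0.135 m).
It fails at once if the dust cover is off the wiper lid (over 10 mm) while the wiper lid is not fully home on the jar (z of cover_knob in the frame of wiper_rim above 0.038 m and not (horizontal distance between wiper_rim and jar_mouth below 0.005 m and z of wiper_rim in the frame of jar_mouth between 0.003 and 0.0105 m and angle between wiper_rim's own z axis and vertical below 0.08 rad)).
It fails at once if the lids are not set down gently: the wiper lid falls freely faster than 0.35 m/s out of the fingers, or is pressed on the jar or rail with over 40 N ((linear speed of wiper_lid above 0.35 m/s and contact force between the fingers and wiper_lid below 0.05 N) or contact force between wiper_lid and rail above 40 N).
It fails at once if a bystander is disturbed: the tip dish, match safe, shoe stretcher or shoe form moves over 20 mm (distance of any of tip_dish, match_safe, shoe_stretcher, shoe_form from where it was at the start of the episode above 0.02 m).
It also fails if it takes over 69 s, if anything falls off the work surface, if the arm or the gripper's body presses on something with over 40 N, if the wrist force passes 120 N, or if a joint passes its speed limit or range.

## Working session

There is one attempt and no reset: what is moved stays moved. The work goes in short steps, Python scripts to look and compute and a tool call to move; the robot and the scene stay as the last step left them, time stands still between calls to the robot, and variables do not carry over. Pictures are saved under pics/ and viewed, at most 10 in all, crops included, and the job is handed in when it is done.

Besides the shell and the picture viewer there is one more tool, called after ">>>" as a command line: name --argument value ..., lists and objects as JSON in quotes. servo_tool: Moves the arm, as the interface text tells. Shifts and turns lie within -1 to 1; 1 stands for 0.2 m of shift or 360 degrees of turn. Its arguments: {"type":"object","properties":{"rotation":{"type":"array","items":{"type":"array","items":{"type":"number","minimum":-1,"maximum":1}}},"slide":{"type":"array","items":{"type":"array","items":{"type":"number","minimum":-1,"maximum":1}}},"grip":{"type":"array","items":{"type":"number"}}},"required":["rotation","slide","grip"]}

```bash
mkdir -p pics; cat > h.py <<'E'
import numpy as np, cv2, pickle
from bench import read_state, get_image
from scipy.spatial.transform import Rotation as R
def pose(im, st):
    "camera->world R, t"
    if 'hand_eye' in im:
        T=np.eye(4); T[:3,:3]=R.from_quat(st['ee_rot']).as_matrix(); T[:3,3]=st['position']
        M=T@np.array(im['hand_eye']); return M[:3,:3],M[:3,3]
    Rm=cv2.Rodrigues(np.array(im['rvec'],float))[0]; return Rm.T,-Rm.T@np.array(im['tvec'],float).ravel()
def rays(im,uv):
    K=np.array(im['camera_matrix']); uv=np.atleast_2d(uv).astype(float)
    d=np.c_[(uv[:,0]-K[0,2])/K[0,0],(uv[:,1]-K[1,2])/K[1,1]]; s=d.copy()
    for _ in range(8): s=d/(1+im['k1']*(s**2).sum(1,keepdims=True))
    return np.c_[s,np.ones(len(s))]
def onplane(im,st,uv,z):
    Rm,t=pose(im,st); d=rays(im,uv)@Rm.T; return t+d*((z-t[2])/d[:,2])[:,None]
def cloud(im,st):
    v,u=np.mgrid[:384,:512]; Rm,t=pose(im,st); r=rays(im,np.c_[u.ravel(),v.ravel()])
    return ((r*im['depth'].ravel()[:,None])@Rm.T+t).reshape(384,512,3)
def grab(n):
    st=read_state(); im=get_image(n); pickle.dump((im,st),open(f'{n}.pkl','wb')); return im,st
def load(n): return pickle.load(open(f'{n}.pkl','rb'))
def save(f,a,s=1): cv2.imwrite('pics/'+f,cv2.resize(a[...,::-1],None,fx=s,fy=s,interpolation=cv2.INTER_CUBIC))
E
python3 - <<'E'
from h import *
a=[grab(n) for n in('scene','side','wrist')]
save('all.png',np.vstack([np.hstack([a[0][0]['image'],a[1][0]['image']]),np.hstack([a[2][0]['image'],a[2][0]['image']*0])]),.78)
print(a[0][1]); print([pose(*x)[1].round() for x in a])
E
```

```text
{'clock': 0.0, 'joints': array([ 1.51459932e+00,  3.85562308e-01,  6.59980213e-03, -4.94213346e-04,
       -1.19401291e+00, -2.58580171e-01]), 'joint_vel': array([-0.00168165,  0.00024453,  0.00082792, -0.00306056,  0.00149873,
        0.00141908]), 'joint_efforts': array([-8.87214956e-04, -3.92293561e+01,  1.88409001e+01,  4.18623537e+00,
       -4.54081179e-03, -7.15202191e-07]), 'position': array([193.31617999, 593.72184877, 230.20865057]), 'ee_rot': array([ 9.87625056e-01, -1.56829553e-01, -1.18434001e-04,  1.10717330e-03]), 'contact_force': array([-0.25691252,  1.63032147,  0.06571657]), 'wrist_torque': array([-0.02363151, -0.02084198, -0.02710069]), 'grasp_force': 0.0, 'gripper_width': 85.28238315606845}
[array([1442., -177.,  843.]), array([ -47., -678.,  579.]), array([265., 572., 374.])]
```

View pics/all.png

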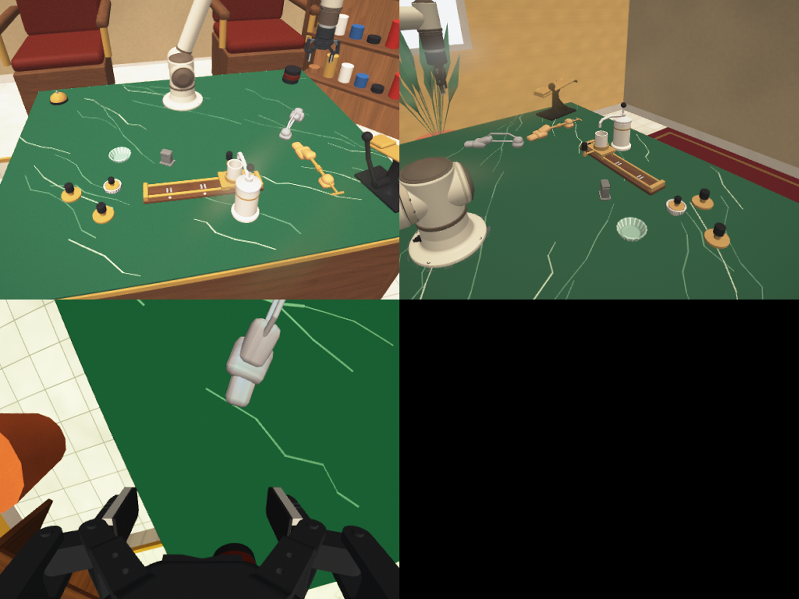

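The scene view shows three knobbed brass covers. In mosaic pixels they are at (70,190), (103,211) and (112,185). The last sits on a nickel lid and is the smallest, so it is the nested pair I want. The rail runs (145,190) to (260,180), with the jar at (235,168) under the pump. I'll enlarge to confirm.

```bash
python3 - <<'E'
from h import *
im,st=load('scene'); im2,_=load('side')
A=im['image'][180:300,60:350]; B=im2['image'][120:320,210:430]
save('crop.png',np.vstack([cv2.resize(A,(790,327)),cv2.resize(B,(790,718))[100:370]]))
for n in('scene','side'):
    i,s=load(n); c=cloud(i,s); 
    print(n,[ (p,c[int(p[1]),int(p[0])].round()) for p in ([(143,228),(90,238),(131,262),(300,205),(293,198),(186,247),(338,232)] if n=='scene' else [(355,258),(390,247),(407,293),(259,172),(237,188)])])
E
```

```text
scene [((143, 228), array([ 580., -327.,   62.])), ((90, 238), array([ 581., -467.,   52.])), ((131, 262), array([ 688., -355.,   52.])), ((300, 205), array([615.,  95., 103.])), ((293, 198), array([562.,  90.,  85.])), ((186, 247), array([ 638., -219.,   29.])), ((338, 232), array([636., 207.,   1.]))]
side [((355, 258), array([ 568., -337.,   52.])), ((390, 247), array([ 676., -366.,   49.])), ((407, 293), array([ 561., -476.,   47.])), ((259, 172), array([649., 102.,  89.])), ((237, 188), array([544.,  84.,  72.]))]
```

View pics/crop.png

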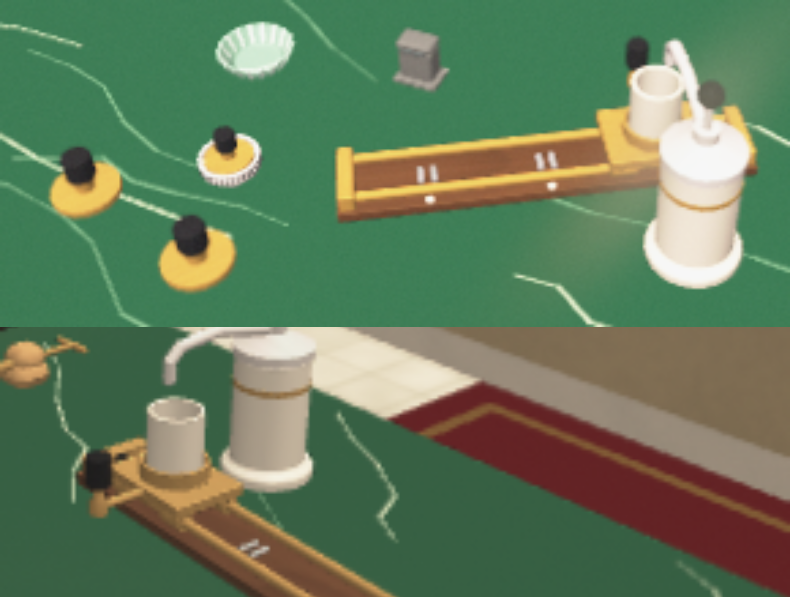

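The crop confirms it: the small cover is nested in the knurled nickel lid at crop (228,155), and the two larger covers lie loose. The push knob is at crop (637,55) with the jar beside it. Next: rail axis, knob and jar.

```bash
python3 - <<'E'
from h import *
pts=[]
for n in('scene','side'):
    i,s=load(n); c=cloud(i,s); X,Y,Z=np.moveaxis(c,-1,0); g=i['image'].astype(int); ok=i['depth']>0
    box=ok&(X>500)&(X<720)&(Y>-230)&(Y<230)
    rail=box&(Z>8)&(Z<36)&(g[...,0]>g[...,1]+15)&(X>570)
    P=c[rail][:,:2].astype(np.float32); r=cv2.minAreaRect(P); print(n,'rail',len(P),r)
    dk=ok&(Z>50)&(Z<92)&(g.max(-1)<70)&(X>500)&(X<610)&(Y>30)&(Y<160)
    v,u=np.nonzero(dk); uv=np.array([[(u.min()+u.max())/2,(v.min()+v.max())/2]])
    print('knob uv',uv,len(u),c[dk].mean(0).round(1),'plane70',onplane(i,s,uv,70).round(1))
    jar=ok&(Z>60)&(Z<112)&(X>590)&(X<670)&(Y>50)&(Y<150)&(g.min(-1)>90)
    v,u=np.nonzero(jar); print('jar',len(u),c[jar].min(0).round(),c[jar].max(0).round())
    top=jar&(Z>101); print('rim',top.sum(),cv2.minEnclosingCircle(c[top][:,:2].astype(np.float32)))
    lid=ok&(abs(X-575)<60)&(abs(Y+332)<50)&(Z>5)
    kn=lid&(g.max(-1)<60); v,u=np.nonzero(kn); uv=np.array([[(u.min()+u.max())/2,(v.min()+v.max())/2]])
    print('lid knob',len(u),onplane(i,s,uv,51).round(1), 'lid pts',c[lid].min(0).round(),c[lid].max(0).round())
    # tall things near path
E
```

```text
scene rail 2441 ((637.4144287109375, -18.206298828125), (416.6920166015625, 76.59141540527344), 87.52535247802734)
knob uv [[293.5 199. ]] 74 [557.5  92.5  77.6] plane70 [[548.7  95.6  70. ]]
jar 426 [610.  64.  60.] [664. 115. 109.]
rim 96 ((636.9361572265625, 89.27970886230469), 27.411237716674805)
lid knob 54 [[ 579.1 -329.8   51. ]] lid pts [ 549. -362.    5.] [ 633. -284.   63.]
side rail 1740 ((624.3568115234375, -23.486358642578125), (418.6529235839844, 147.9804229736328), 79.09087371826172)
knob uv [[237. 187.]] 72 [546.3  86.5  73.4] plane70 [[551.3  92.5  70. ]]
jar 279 [609.  60.  60.] [660. 113. 105.]
rim 35 ((634.4462890625, 87.07176208496094), 26.418346405029297)
lid knob 72 [[ 580.7 -334.1   51. ]] lid pts [ 545. -363.    5.] [ 609. -304.   61.]
```

>>> servo_tool --rotation '[[0,0,-0.029],[0,0,-0.057],[0,0,-0.086],[0,0,-0.114],[0,0,-0.143],[0,0,-0.171],[0,0,-0.2],[0,0,-0.228]]' --slide '[[0.07,-0.1,0],[0.15,-0.21,0],[0.22,-0.31,0],[0.3,-0.42,0],[0.37,-0.52,0],[0.45,-0.63,0],[0.52,-0.73,0],[0.6,-0.83,0]]' --grip '[1,1,1,1,1,1,1,1]'

```text
clock: 1.15
position: [313.7, 427.3, 231.1]
ee_rot: [-0.64, 0.769, -0.0, -0.0]
contact_force: [-0.1, 0.7, -0.5]
gripper_width: 85.5
grasp_force: 0.0
```

>>> servo_tool --rotation '[[0,0,-0.029],[0,0,-0.057],[0,0,-0.086],[0,0,-0.114],[0,0,-0.143],[0,0,-0.171],[0,0,-0.2],[0,0,-0.229]]' --slide '[[0.07,-0.1,0],[0.15,-0.21,0],[0.22,-0.31,0],[0.3,-0.42,0],[0.37,-0.52,0],[0.45,-0.63,0],[0.52,-0.73,0],[0.6,-0.83,0]]' --grip '[1,1,1,1,1,1,1,1]'

```text
clock: 2.15
position: [433.7, 261.4, 231.1]
ee_rot: [0.025, 1.0, -0.0, -0.0]
contact_force: [0.9, 0.2, -0.3]
gripper_width: 85.4
grasp_force: 0.0
```

>>> servo_tool --rotation '[[0,0,0],[0,0,0],[0,0,0],[0,0,0],[0,0,0]]' --slide '[[0.15,-0.21,0],[0.3,-0.42,0],[0.45,-0.63,0],[0.583,-0.84,0],[0.583,-0.84,0]]' --grip '[1,1,1,1,1]'

```text
clock: 2.78
position: [551.0, 91.6, 230.5]
ee_rot: [0.025, 1.0, -0.0, -0.001]
contact_force: [-1.0, 0.6, -0.7]
gripper_width: 85.3
grasp_force: 0.0
```

```bash
python3 - <<'E'
from h import *
i,s=grab('wrist'); save('w1.png',i['image']); c=cloud(i,s); X,Y,Z=np.moveaxis(c,-1,0); g=i['image'].astype(int); ok=i['depth']>0
dk=ok&(Z>80)&(Z<90)&(g.max(-1)<80)&(abs(X-550)<50)&(abs(Y-92)<50)
print(dk.sum(), c[dk].min(0) if dk.any() else '',c[dk].max(0) if dk.any() else '')
t=ok&(Z>98)&(Z<110)&(X>590); print(t.sum(),cv2.minEnclosingCircle(c[t][:,:2].astype(np.float32)))
E
```

```text
382 [538.77128744  84.12961769  80.09746495] [560.80194366 106.34929165  87.84423956]
799 ((674.2318115234375, 93.95085144042969), 65.27208709716797)
```

View pics/w1.png

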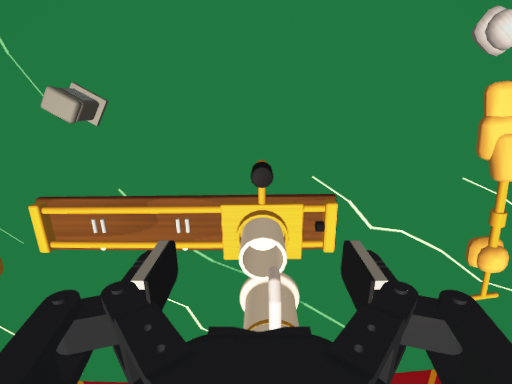

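The knob is at (262,174) and the jar's mouth at (263,260). The rail's end blocks are at (40,228) and (331,227), and the pin pairs at (98,226) and (182,226). The fingers straddle the knob's line.

```bash
python3 - <<'E'
from h import *
i,s=load('wrist'); c=cloud(i,s); g=i['image'].astype(int)
p=onplane(i,s,[(32,208),(44,252),(331,204),(332,250)],30); print(p.round(1),p.mean(0).round(1))
d=(p[2]+p[3]-p[0]-p[1])/2; print('len',np.linalg.norm(d[:2]),'yaw',np.degrees(np.arctan2(-d[0],d[1])))
print('pins',onplane(i,s,[(182,226)],20),c[226,182],'far',onplane(i,s,[(98,226)],20))
h=cv2.cvtColor(i['image'],cv2.COLOR_RGB2HSV)
m=((h[...,2]<60)).astype(np.uint8); n,l,st,ce=cv2.connectedComponentsWithStats(m); k=l[172,262]; print(st[k],ce[k]); b=st[k]
print('knob plane80',onplane(i,s,[(262,172)],85), c[165:180:4,262].round(1))
v,u=np.nonzero((l==k)&(c[...,2]>83)); print('top',len(u),c[v,u].min(0),c[v,u].max(0))
print('mouth',onplane(i,s,[(263,259)],105))
E
```

```text
[[ 591.6 -216.8   30. ]
 [ 658.3 -218.9   30. ]
 [ 604.7  182.8   30. ]
 [ 671.5  186.2   30. ]] [631.5 -16.7  30. ]
len 402.57334790528654 yaw -1.8713766299660841
pins [[630.35206293 -16.17071942  20.        ]] [633.0720692  -18.14754047  13.76838075] far [[ 625.46758769 -134.44607473   20.        ]]
[251 162  22  25 443] [261.48758465 174.25056433]
knob plane80 [[544.9959017   96.01397915  85.        ]] [[539.   96.4  78.3]
 [541.7  96.2  85.3]
 [545.9  96.   85.8]
 [549.9  95.8  86.6]]
top 355 [475.7369317   84.24482521  83.02697387] [560.51090082 106.34929165 374.22808962]
mouth [[635.75672605  92.70453034 105.        ]]
```

>>> servo_tool --rotation '[[0,0,0],[0,0,0],[0,0,0],[0,0,0],[0,0,0],[0,0,0]]' --slide '[[-0.003,0.019,-0.2],[-0.003,0.019,-0.4],[-0.003,0.019,-0.6],[-0.003,0.019,-0.78],[-0.003,0.019,-0.875],[-0.003,0.019,-0.875]]' --grip '[1,1,1,1,1,1]'

```text
clock: 3.58
position: [548.0, 98.5, 54.9]
ee_rot: [0.022, 1.0, -0.001, -0.002]
contact_force: [-0.6, -0.0, 0.8]
gripper_width: 85.3
grasp_force: 0.0
```

>>> servo_tool --rotation '[[0,0,0],[0,0,0],[0,0,0],[0,0,0],[0,0,0],[0,0,0],[0,0,0],[0,0,0]]' --slide '[[0,0,0],[0,0,0],[0,0,0],[0,0,0],[0,0,0],[0,0,0],[0,0,0],[0,0,0]]' --grip '[-0.4,-0.4,-0.4,-0.4,-0.4,-1,-1,-1]'

```text
clock: 4.58
position: [549.5, 98.0, 56.7]
ee_rot: [0.022, 1.0, -0.0, 0.0]
contact_force: [-2.3, -0.7, 4.4]
gripper_width: 22.2
grasp_force: 58.9
```

>>> servo_tool --rotation '[[0,0,0],[0,0,0],[0,0,0],[0,0,0],[0,0,0],[0,0,0],[0,0,0],[0,0,0]]' --slide '[[-0.002,-0.06,0],[-0.006,-0.16,0],[-0.01,-0.26,0],[-0.014,-0.36,0],[-0.017,-0.45,0],[-0.019,-0.5,0],[-0.021,-0.54,0],[-0.021,-0.54,0]]' --grip '[-1,-1,-1,-1,-1,-1,-1,-1]'

```text
clock: 5.58
position: [545.4, -10.5, 56.7]
ee_rot: [0.022, 1.0, -0.0, 0.0]
contact_force: [-0.8, -3.8, 5.0]
gripper_width: 21.8
grasp_force: 59.2
```

```bash
python3 - <<'E'
from h import *
i,s=grab('wrist'); save('w2.png',i['image']); print(s['position'],s['contact_force'])
j,t=grab('side'); c=cloud(j,t); X,Y,Z=np.moveaxis(c,-1,0); m=(j['depth']>0)&(Z>98)&(Z<110)&(abs(X-635)<35)&(abs(Y+17)<40)
print(m.sum(),cv2.minEnclosingCircle(c[m][:,:2].astype(np.float32)))
E
```

```text
[545.37756816 -10.5183709   56.70042073] [-0.78175927 -3.77224781  5.01717764]
64 ((631.225341796875, -15.145588874816895), 27.769136428833008)
```

View pics/w2.png

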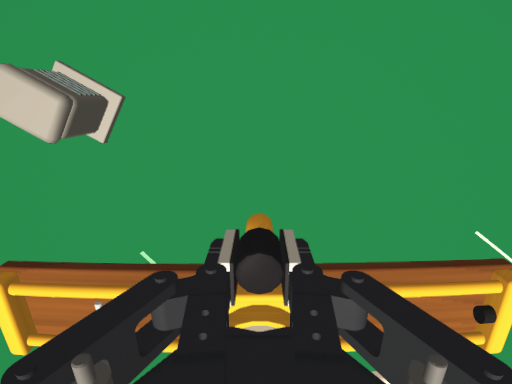

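The rail's end blocks look symmetric about the gripped knob at (260,270), and the catch is already pulling towards -y. I'll go 2 mm further and release.

>>> servo_tool --rotation '[[0,0,0],[0,0,0],[0,0,0],[0,0,0],[0,0,0],[0,0,0],[0,0,0],[0,0,0]]' --slide '[[0,-0.01,0],[0,-0.01,0],[0,-0.01,0],[0,-0.01,0],[0,-0.01,0],[0,-0.01,0],[0,-0.01,0],[0,-0.01,0]]' --grip '[-1,-1,0,0.5,1,1,1,1]'

```text
clock: 6.68
position: [545.3, -11.9, 56.3]
ee_rot: [0.022, 1.0, 0.0, 0.0]
contact_force: [-0.1, -0.0, 0.6]
gripper_width: 85.4
grasp_force: 0.0
```

>>> servo_tool --rotation '[[0,0,0],[0,0,0],[0,0,0],[0,0,0],[0,0,0]]' --slide '[[0,0,0.1],[0,0,0.3],[0,0,0.6],[0,0,0.9],[0,0,0.9]]' --grip '[1,1,1,1,1]'

```text
clock: 7.3
position: [548.2, -11.6, 242.4]
ee_rot: [0.022, 1.0, 0.001, 0.006]
contact_force: [0.4, 0.1, -0.7]
gripper_width: 85.3
grasp_force: 0.0
```

```bash
python3 - <<'E'
from h import *
i,s=grab('wrist'); print(s['position'])
c=cloud(i,s); X,Y,Z=np.moveaxis(c,-1,0)
for n in ('wrist','scene','side'):
    i,s=grab(n); c=cloud(i,s); X,Y,Z=np.moveaxis(c,-1,0); m=(i['depth']>0)&(Z>100)&(Z<109)&(abs(X-635)<34)&(abs(Y+17)<40)&(i['image'].min(-1)>90)
    print(n,m.sum(),cv2.minEnclosingCircle(c[m][:,:2].astype(np.float32)) if m.any() else '')
i,s=load('wrist'); a=i['image']; b=load('scene')[0]['image'][170:290,90:350]
save('w3.png',np.hstack([a,cv2.resize(b,None,fx=1.1,fy=1.1)[:0] if 0 else np.vstack([b,np.zeros((264,260,3),np.uint8)])]))
E
```

```text
[548.18560053 -11.57265831 242.36423   ]
wrist 608 ((630.7782592773438, -17.456756591796875), 25.64828872680664)
scene 114 ((630.6925659179688, -20.301902770996094), 28.689861297607422)
side 63 ((630.2960815429688, -20.585784912109375), 27.219974517822266)
```

View pics/w3.png

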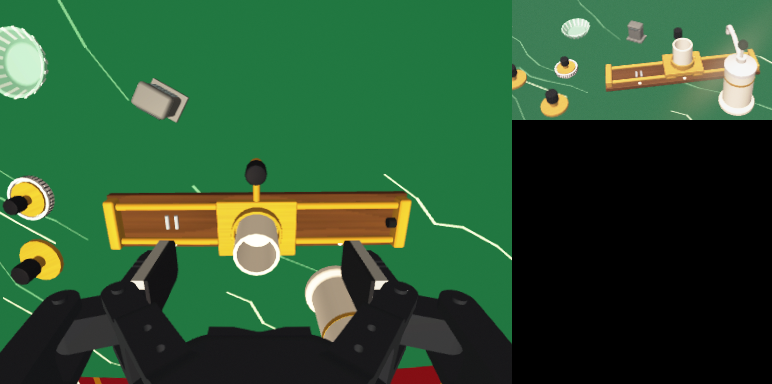

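The carriage stands centred on the rail: its block is at (256,228) between end blocks at (111,225) and (403,224). On to the lids at image left (30,198).

>>> servo_tool --rotation '[[0,0,0],[0,0,0],[0,0,0],[0,0,0],[0,0,0]]' --slide '[[0.04,-0.2,0],[0.08,-0.45,0],[0.11,-0.65,0],[0.15,-0.85,0],[0.175,-1,0]]' --grip '[1,1,1,1,1]'

```text
clock: 8.12
position: [579.7, -213.5, 233.9]
ee_rot: [0.023, 1.0, 0.0, -0.002]
contact_force: [0.7, -0.2, 0.4]
gripper_width: 85.2
grasp_force: 0.0
```

>>> servo_tool --rotation '[[0,0,0],[0,0,0],[0,0,0],[0,0,0],[0,0,0]]' --slide '[[0,-0.2,0],[0,-0.4,-0.1],[0,-0.6,-0.2],[0,-0.6,-0.2],[0,-0.6,-0.2]]' --grip '[1,1,1,1,1]'

```text
clock: 8.75
position: [579.9, -331.7, 194.9]
ee_rot: [0.022, 1.0, 0.0, -0.001]
contact_force: [-0.8, -0.6, -0.0]
gripper_width: 85.5
grasp_force: 0.0
```

```bash
python3 - <<'E'
from h import *
i,s=grab('wrist'); print(s['position']); save('w4.png',i['image'])
c=cloud(i,s); X,Y,Z=np.moveaxis(c,-1,0); g=i['image'].astype(int)
near=(i['depth']>0)&(abs(X-580)<60)&(abs(Y+332)<60)
r=near&(Z>27)&(Z<34); P=c[r][:,:2].astype(np.float32); print('rimtop',r.sum(),c[r].min(0).round(1),c[r].max(0).round(1),cv2.minEnclosingCircle(P))
k=near&(Z>57)&(Z<66); print('knobtop',k.sum(),cv2.minEnclosingCircle(c[k][:,:2].astype(np.float32)),np.median(Z[k]))
E
```

```text
[ 579.90410298 -331.74468763  194.94986069]
rimtop 1792 [ 547.4 -361.    27. ] [ 609.8 -299.2   33.5] ((578.8561401367188, -330.0815124511719), 31.424341201782227)
knobtop 345 ((579.0073852539062, -330.6636657714844), 10.57829475402832) 61.83553227811694
```

View pics/w4.png

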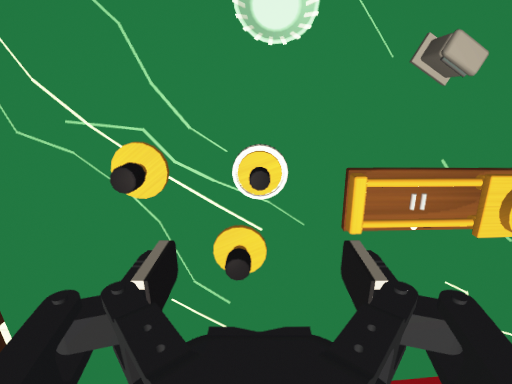

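The lids are centred at (260,172), world about (579, -330). Both loose covers, at (139,170) and (240,250), are clear of the fingers. Descending over the rim.

>>> servo_tool --rotation '[[0,0,0],[0,0,0],[0,0,0],[0,0,0],[0,0,0],[0,0,0],[0,0,0],[0,0,0]]' --slide '[[-0.007,0.008,-0.2],[-0.007,0.008,-0.4],[-0.007,0.008,-0.6],[-0.007,0.008,-0.75],[-0.007,0.008,-0.86],[-0.007,0.008,-0.93],[-0.007,0.008,-0.96],[-0.007,0.008,-0.96]]' --grip '[1,1,1,1,1,1,1,1]'

```text
clock: 9.8
position: [579.3, -330.2, 4.8]
ee_rot: [0.022, 1.0, -0.0, 0.0]
contact_force: [0.2, -0.0, -0.0]
gripper_width: 85.3
grasp_force: 0.0
```

>>> servo_tool --rotation '[[0,0,0],[0,0,0],[0,0,0],[0,0,0],[0,0,0],[0,0,0],[0,0,0],[0,0,0]]' --slide '[[0,0,0],[0,0,0],[0,0,0],[0,0,0],[0,0,0],[0,0,0],[0,0,0],[0,0,0]]' --grip '[0.7,0.6,0.5,0.4,0.2,0,0,0]'

```text
clock: 10.8
position: [579.3, -330.5, 5.7]
ee_rot: [0.022, 1.0, -0.0, 0.001]
contact_force: [-2.2, 1.1, 5.8]
gripper_width: 60.8
grasp_force: 63.3
```

>>> servo_tool --rotation '[[0,0,0],[0,0,0],[0,0,0],[0,0,0],[0,0,0],[0,0,0],[0,0,0],[0,0,0]]' --slide '[[0,0,0.02],[0,0,0.08],[0,0,0.2],[0,0,0.35],[0,0,0.5],[0,0,0.65],[0,0,0.76],[0,0,0.82]]' --grip '[0,0,0,0,0,0,0,0]'

```text
clock: 11.8
position: [579.2, -330.4, 170.1]
ee_rot: [0.022, 1.0, -0.0, 0.001]
contact_force: [-0.5, -0.1, -2.2]
gripper_width: 60.6
grasp_force: 65.2
```

>>> servo_tool --rotation '[[0,0,0],[0,0,0],[0,0,0],[0,0,0],[0,0,0],[0,0,0],[0,0,0],[0,0,0]]' --slide '[[0.01,0.05,0],[0.025,0.15,0],[0.05,0.3,0],[0.075,0.45,0],[0.1,0.6,0],[0.125,0.75,0],[0.15,0.88,0],[0.165,0.96,0]]' --grip '[0,0,0,0,0,0,0,0]'

```text
clock: 12.8
position: [611.5, -135.8, 167.2]
ee_rot: [0.021, 1.0, 0.0, -0.001]
contact_force: [-0.1, -0.6, -2.0]
gripper_width: 60.3
grasp_force: 65.2
```

>>> servo_tool --rotation '[[0,0,0],[0,0,0],[0,0,0],[0,0,0],[0,0,0],[0,0,0],[0,0,0],[0,0,0]]' --slide '[[0.015,0.08,0],[0.03,0.18,0],[0.045,0.3,0],[0.06,0.42,0],[0.075,0.51,0],[0.085,0.56,0],[0.09,0.6,0],[0.09,0.6,0]]' --grip '[0,0,0,0,0,0,0,0]'

```text
clock: 13.8
position: [629.9, -18.2, 168.2]
ee_rot: [0.022, 1.0, -0.0, -0.0]
contact_force: [0.2, 0.1, -0.9]
gripper_width: 60.6
grasp_force: 65.2
```

```bash
python3 - <<'E'
from h import *
i,s=grab('wrist'); print(s['position'],s['gripper_width'],s['grasp_force'])
a=[i['image']]
sc,_=grab('scene'); sd,_=grab('side')
for im,st in (load('scene'),load('side')):
    c=cloud(im,st); X,Y,Z=np.moveaxis(c,-1,0); ok=(im['depth']>0)&(abs(X-631)<40)&(abs(Y+17.5)<45)
    for lo,hi in ((101,108),(60,100)):
        m=ok&(Z>lo)&(Z<hi)&(im['image'].min(-1)>90); print(lo,m.sum(),c[m].min(0).round(1),c[m].max(0).round(1))
b=cv2.resize(sc['image'][130:250,210:320],(288,314)); d=cv2.resize(sd['image'][130:250,230:340],(288,314))
save('w5.png',np.hstack([np.vstack([a[0],np.zeros((216,512,3),np.uint8)]),np.vstack([b,d[:286]])]))
E
```

```text
[629.89886383 -18.17427392 168.24107988] 60.57461135135846 65.22144660819322
101 102 [605.1 -44.6 101.1] [657.2   7.3 107.9]
60 338 [606.6 -45.   60. ] [665.2  10.2  99.6]
101 50 [605.9 -46.1 101. ] [658.2   4.9 105.3]
60 264 [604.3 -49.4  60.5] [657.    4.3  99.9]
```

View pics/w5.png

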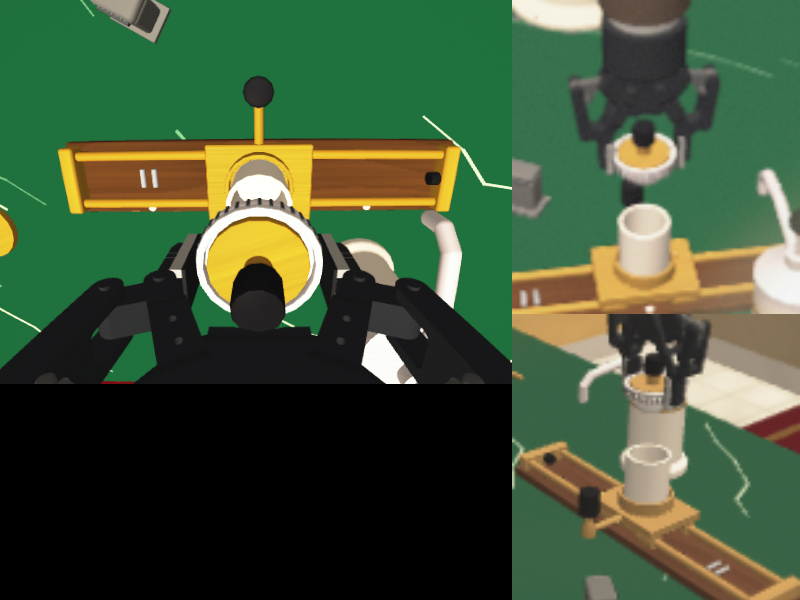

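The lids hang nested and level between the fingers. The wrist view has the rim at (258,262) and the jar behind it at (258,185). I'll compare lid and jar in each fixed camera so calibration biases cancel.

```bash
python3 - <<'E'
from h import *
for n in('scene','side'):
    im,st=load(n); c=cloud(im,st); X,Y,Z=np.moveaxis(c,-1,0); g=im['image'].astype(int); h=cv2.cvtColor(im['image'],cv2.COLOR_RGB2HSV)
    ok=(im['depth']>0)&(abs(X-631)<45)&(abs(Y+17.5)<45)
    b=ok&(Z>180)&(Z<202)&(h[...,1]>110)&(h[...,2]>120)  # brass disc
    print(n,'disc',b.sum(),c[b].min(0).round(1),c[b].max(0).round(1),'mid',((c[b].min(0)+c[b].max(0))/2).round(1))
    k=ok&(Z>200)&(Z<236)&(g.max(-1)<70); kk=k&(abs(X-631)<16)&(abs(Y+18)<16); print('dark z',kk.sum(),Z[kk].max() if kk.any() else 0, 'mid', c[kk].mean(0) if kk.any() else '')
    w=ok&(Z>170)&(Z<200)&(g.min(-1)>110); print('rim',w.sum(),c[w].min(0).round(1),c[w].max(0).round(1))
    j=ok&(Z>100)&(Z<110)&(g.min(-1)>90); print('jar',((c[j].min(0)+c[j].max(0))/2).round(1))
E
```

```text
scene disc 154 [614.5 -41.6 187.4] [654.5   5.1 200.2] mid [634.5 -18.3 193.8]
dark z 69 227.10068491011043 mid [636.10736834 -19.68239436 218.97057213]
rim 215 [600.  -55.4 170.8] [662.7  18.9 199.6]
jar [631.7 -18.7 104.7]
side disc 71 [605.  -45.7 189.6] [649.6   2.4 199.5] mid [627.3 -21.7 194.6]
dark z 53 223.62922500229627 mid [625.56952661 -26.04212362 214.27900072]
rim 86 [599.5 -57.3 170.2] [655.3  10.8 193.8]
jar [632.  -20.8 102.7]
```

>>> servo_tool --rotation '[[0,0,0],[0,0,0],[0,0,0],[0,0,0],[0,0,0],[0,0,0],[0,0,0],[0,0,0]]' --slide '[[0.005,0.001,-0.04],[0.005,0.001,-0.1],[0.005,0.001,-0.17],[0.005,0.001,-0.23],[0.005,0.001,-0.27],[0.005,0.001,-0.3],[0.005,0.001,-0.32],[0.005,0.001,-0.32]]' --grip '[0,0,0,0,0,0,0,0]'

```text
clock: 14.95
position: [630.9, -18.1, 104.2]
ee_rot: [0.022, 1.0, -0.0, -0.0]
contact_force: [-0.4, 0.1, -2.6]
gripper_width: 60.6
grasp_force: 65.2
```

>>> servo_tool --rotation '[[0,0,0],[0,0,0],[0,0,0],[0,0,0],[0,0,0],[0,0,0]]' --slide '[[0,0,-0.01],[0,0,-0.02],[0,0,-0.03],[0,0,-0.037],[0,0,-0.037],[0,0,-0.037]]' --grip '[0,0,0,0,0,0]'

```text
clock: 15.7
position: [631.0, -18.1, 97.0]
ee_rot: [0.022, 1.0, -0.0, 0.0]
contact_force: [0.5, -1.1, -1.7]
gripper_width: 60.5
grasp_force: 65.2
```

>>> servo_tool --rotation '[[0,0,0],[0,0,0],[0,0,0],[0,0,0]]' --slide '[[0,0,-0.004],[0,0,-0.008],[0,0,-0.008],[0,0,-0.008]]' --grip '[0,0,0,0]'

```text
clock: 16.2
position: [630.9, -18.1, 95.3]
ee_rot: [0.022, 1.0, -0.0, -0.0]
contact_force: [0.0, -0.3, -1.8]
gripper_width: 60.6
grasp_force: 65.2
```

>>> servo_tool --rotation '[[0,0,0],[0,0,0],[0,0,0],[0,0,0]]' --slide '[[0,0,-0.004],[0,0,-0.006],[0,0,-0.006],[0,0,-0.006]]' --grip '[0,0,0,0]'

```text
clock: 16.7
position: [631.0, -18.1, 95.0]
ee_rot: [0.022, 1.0, -0.0, 0.0]
contact_force: [-2.8, 0.8, 5.5]
gripper_width: 60.4
grasp_force: 65.8
```

Contact came at the expected height. Releasing now.

>>> servo_tool --rotation '[[0,0,0],[0,0,0],[0,0,0],[0,0,0],[0,0,0],[0,0,0]]' --slide '[[0,0,0],[0,0,0],[0,0,0],[0,0,0],[0,0,0],[0,0,0]]' --grip '[0.5,0.7,0.9,1,1,1]'

```text
clock: 17.45
position: [630.9, -18.1, 94.1]
ee_rot: [0.022, 1.0, -0.0, 0.0]
contact_force: [-0.0, 0.7, -0.4]
gripper_width: 85.4
grasp_force: 0.0
```

>>> servo_tool --rotation '[[0,0,0],[0,0,0],[0,0,0],[0,0,0],[0,0,0],[0,0,0]]' --slide '[[0,0,0.05],[0,0,0.2],[0,0,0.4],[0,0,0.6],[0,0,0.6],[0,0,0.6]]' --grip '[1,1,1,1,1,1]'

```text
clock: 18.2
position: [630.5, -18.1, 214.3]
ee_rot: [0.022, 1.0, 0.0, -0.0]
contact_force: [0.4, -0.8, 0.0]
gripper_width: 85.7
grasp_force: 0.0
```

```bash
python3 - <<'E'
from h import *
i,s=grab('wrist'); print(s['position'])
c=cloud(i,s); X,Y,Z=np.moveaxis(c,-1,0); g=i['image'].astype(int)
near=(i['depth']>0)&(abs(X-631)<45)&(abs(Y+18)<40)
for lo,hi in((115,124),(140,155)):
    r=near&(Z>lo)&(Z<hi); print(lo,r.sum(),cv2.minEnclosingCircle(c[r][:,:2].astype(np.float32)),np.median(Z[r]))
r=near&(Z>115)&(Z<124); A=np.c_[c[r][:,:2]-[631,-18],np.ones(r.sum())]; print('tilt fit',np.linalg.lstsq(A,c[r][:,2],rcond=None)[0])
sd=grab('side')[0]['image'][130:250,230:340]
save('w6.png',np.hstack([i['image'],np.vstack([cv2.resize(sd,(264,288)),np.zeros((96,264,3),np.uint8)])]))
E
```

```text
[630.48712079 -18.08346805 214.26660273]
115 2834 ((630.9512939453125, -17.5274600982666), 31.512287139892578) 119.96407118177494
140 637 ((630.9231567382812, -17.895652770996094), 10.817571640014648) 150.79188517650346
tilt fit [-2.44099865e-03 -8.58386748e-04  1.19777484e+02]
```

View pics/w6.png

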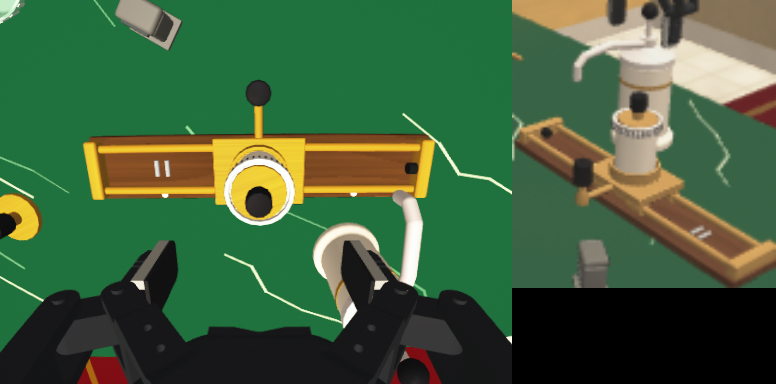

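The lid is home: rim top at 119.8 mm, level, and centred on the jar at (258,190) with the cover nested. Now the cover knob.

>>> servo_tool --rotation '[[0,0,0],[0,0,0],[0,0,0],[0,0,0],[0,0,0],[0,0,0]]' --slide '[[0.001,0,-0.1],[0.001,0,-0.22],[0.001,0,-0.34],[0.001,0,-0.42],[0.001,0,-0.45],[0.001,0,-0.45]]' --grip '[1,1,1,1,1,1]'

```text
clock: 19.05
position: [631.2, -18.2, 124.0]
ee_rot: [0.022, 1.0, -0.0, -0.0]
contact_force: [0.4, 0.1, 0.2]
gripper_width: 85.3
grasp_force: 0.0
```

>>> servo_tool --rotation '[[0,0,0],[0,0,0],[0,0,0],[0,0,0],[0,0,0],[0,0,0],[0,0,0],[0,0,0]]' --slide '[[0,0,0],[0,0,0],[0,0,0],[0,0,0],[0,0,0],[0,0,0],[0,0,0],[0,0,0]]' --grip '[0.2,-0.2,-0.3,-0.35,-0.45,-0.6,-0.8,-0.8]'

```text
clock: 20.05
position: [631.3, -18.1, 124.4]
ee_rot: [0.022, 1.0, -0.0, 0.0]
contact_force: [-0.4, 0.3, 2.1]
gripper_width: 19.9
grasp_force: 58.8
```

>>> servo_tool --rotation '[[0,0,0],[0,0,0],[0,0,0],[0,0,0],[0,0,0],[0,0,0],[0,0,0],[0,0,0]]' --slide '[[0,0,0.01],[0,0,0.03],[0,0,0.07],[0,0,0.13],[0,0,0.2],[0,0,0.28],[0,0,0.35],[0,0,0.4]]' --grip '[-0.8,-0.8,-0.8,-0.8,-0.8,-0.8,-0.8,-0.8]'

```text
clock: 21.05
position: [631.3, -18.1, 205.5]
ee_rot: [0.022, 1.0, 0.0, 0.001]
contact_force: [-0.8, -0.0, 0.3]
gripper_width: 19.6
grasp_force: 58.6
```

>>> servo_tool --rotation '[[0,0,0],[0,0,0],[0,0,0],[0,0,0],[0,0,0],[0,0,0],[0,0,0],[0,0,0]]' --slide '[[0,0,0],[0,0,0],[0,0,0],[0,0,0],[0,0,0],[0,0,0],[0,0,0],[0,0,0]]' --grip '[-0.8,-0.8,-0.8,-0.8,-0.8,-0.8,-0.8,-0.8]'

```text
clock: 22.05
position: [631.1, -18.1, 204.1]
ee_rot: [0.022, 1.0, 0.0, 0.0]
contact_force: [-0.4, 0.4, -0.7]
gripper_width: 19.8
grasp_force: 58.6
```

```bash
python3 - <<'E'
from h import *
a=grab('side')[0]['image'][110:250,230:340]; b=grab('scene')[0]['image'][110:250,210:320]
save('w7.png',np.hstack([cv2.resize(a,(396,504)),cv2.resize(b,(396,504))]))
E
```

```text
(no output)
```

View pics/w7.png

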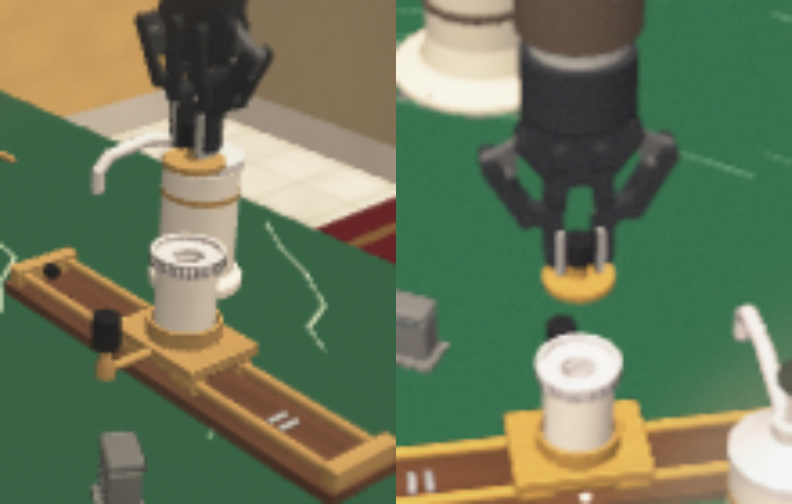

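The cover is held level above the jar, at (195,162) left and (578,282) right. The wiper lid sits home on the jar, at (188,258) left and (578,368) right.

```bash
python3 -c "
from bench import job_done; print(job_done())"
```

```text
the job is handed in; nothing more can be done
None
```

The job is handed in (no verdict came back): at the last look the carriage was in the next stop, the wiper lid was home on the jar, and the gripper held the small dust cover level, 80 mm up.

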